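# Pack the moisture tin and seal the sample case

## Task

Stand the loose moisture tin in the empty pocket of the open orange-lidded sample case. Then take the lid by its tab and lower it gently, without letting it fall, and press its front edge down just until the spring catch snaps and holds it shut, without pressing so hard that the rubber seal is crushed. Leave the other tin and the brush where they are.

Things in the scene. Friction and masses are not known exactly. Their poses are not given: they have to be found in the camera images.
- case: Sample case, fixed: black base 140 (x) x 180 (y) x 40 mm, orange hinged lid. Origin: centre of the underside, on the table; z up, -x its front (catch side). Hinge line along y at x = +70, z = +47 mm. Two pockets side by side in y, 64 x 64 mm, 8 mm deep, in grey foam with its top at z = 38 mm (rim 40 mm); one already holds a tin.
- free_pocket (a point): Centre of the floor of the empty pocket (case frame x = 0, y = -41, z = +30 mm); axes of the case.
- lid (a joint): Lid angle, rad: 0 shut and caught, 1.57 upright, 1.85 its stop, leaning back. Starts about upright; hinge friction holds it above 1.1, lower it falls if let go. Uncaught it rests ajar on the catch at 0.06 to 0.08. Below 0.035 it squashes the sprung rubber seal along the front rim: at the press spot 0 takes about 9 N, -0.015 about 13 N, -0.03 about 17 N (too much).
- pull_tab (a point): Where to pinch the lid's pull tab: an orange tongue 30 mm wide (along y), 12 mm thick, standing 50 mm out from the middle of the lid's front edge; the point is 30 mm out. Lid frame: origin on the hinge line, y along it, x from tab to hinge, z out of the outer face; point at x = -170, z = +24 mm. Pads closing along y let the tab turn, so the tool can stay pointing down all the way.
- press_spot (a point): Where to press: lid's outer face, middle, near the front edge (lid frame x = -125, z = +30 mm; 77 mm above the table when shut). Lid 140 x 180 x 30 mm, 0.25 kg. The steel spring catch below the tab resists with 6 to 9 N until 0.03 rad, then gives way to 2 to 5 N; then the seal, 2 to 3 N per mm, and near 10 N the catch snaps over. Lift off at 11 to 15 N of steady force.
- sample_tin: The loose moisture tin to pack: pale metal, round, 57 mm across, 38 mm tall, 0.1 kg, lid fixed on. It stands alone on the table to the right of the case. Origin: centre of its underside; z up.
- packed_tin: A like tin already standing in the other pocket (57 mm across, 38 mm tall; origin: centre of the underside); leave it there.
- paint_brush: Flat brush with a wooden handle lying beyond the loose tin, 160 mm long along its y, 32 mm wide, 11 mm thick, origin at the underside; leave alone. The bottle, mortar, sieve, dark box and the rest at the back and sides are fixed.
Things that resemble listed ones, but are neither listed nor needed, are in the scene too. What is shaped like the sample_tin but pink is not meant.

How it is judged:
By the outcome, as a careful person would: the job done as asked, in the order asked, and still so for the second after the job is handed in, with the robot touching nothing.
It also fails if it takes over 70 s, if anything falls off the work surface, if the arm or the gripper's body presses on something with over 40 N, if the wrist force passes 120 N, or if a joint passes its speed limit or range.

## Robot

A 6-joint arm with a two-finger parallel gripper is mounted at the origin on a cart in front of the work surface, level with it; the furniture and walls round the work are solid. World frame = base frame: x ahead of the robot, y to its left, z up, the work surface at z = 0. Lengths are in mm, angles in degrees, forces in N, time in s.
With the tool pointing down it reaches from about 350 to 850 mm from the base axis. Payload 8.1 kg.
Tool frame: the origin (TCP) lies midway between the tips of the shut fingers; the grasp point (between the pads) lies 19 mm behind it; z points along the fingers, y is the line along which they close (so a half turn about z gives the same grasp; the last joint's range is limited). The gripper opens to 85 mm and grips with 20 to 120 N. Pads are 22 mm wide; open, the fingers measure 114 mm over their backs; the gripper's body (76 mm by 85 mm) begins 54 mm behind the grasp point. The pads swing forward as they close: fully open they stand 13 mm farther back than shut.
Start: joints at [-75.138, 7.471, 85.268, -0, 87.261, -4.893], TCP at [202.825, -564.683, 231.292] pointing down, gripper open.
Joint ranges: [-169.43, 169.43], [-51.17, 129.36], [1.28, 143.12], [-76.62, 256.62], [0, 156.53], [-152.29, 152.29]. Speed limits (degrees/s): [136.94, 136.94, 159.86, 180, 180, 180].

## Interface

Orientations are given as [roll, pitch, yaw] about the fixed x, y, z axes, in that order (R = Rz(yaw) Ry(pitch) Rx(roll)).
In Python, from bench import r gives the robot as it stands. The module is installed in compiled form; this text tells all that it offers.
- The arm moves only by the tool jog_arm, never from a script. Its argument "rows" is a list of rows, each a list of 2 entries, a list of its own where there are three numbers: the shift along the tool's x, y, z in mm, then the turn, a rotation vector about the tool's x, y, z in rad. A call has 1 to 10 rows; each row is the pose to reach, as a shift and turn from the pose commanded when the call began, along the tool's axes at that moment; what a row does not reach only later rows make up. A row lasts 1/10 s, in which the tool goes at most 50 mm and 8.59 degrees, less where a joint would pass 70% of its speed; a pose out of reach is approached as far as the arm can. A call with a gripper value outside its range is refused whole. "grip" is the finger opening in mm, from 0 to 85.4, set as the call begins (left out, the last holds). The fingers move at their own pace and stop on an object; "force" is the grip in N (left out, the last holds). Time passes only in rows, so rows that repeat a pose let the fingers close. It gives the time, the measured TCP pose, the force, the opening and the grip force at its end, in the units of the state.
- r.sense(): the state, without advancing time (a new reading comes with each control period).
- r.snapshot(name): name is "scene" or "side" or "wrist"; returns (picture, depth): 400x640x3 uint8, blue, green, red; 400x640 float32, mm along the optical axis (not along the pixel's ray), 0 where there is no reading.
- r.camera_params(name): a dict with "fx", "fy", "cx", "cy" (pixels), "pose" (4x4, takes a point from camera to world coordinates); the wrist camera has in their place "tool_from_camera" (4x4, takes a point from camera to tool coordinates, whose origin is the TCP and whose axes are the flange's). Camera axes: x right, y down, z forward; pixel columns grow to the right and rows downward; lengths in mm; the calibration is good to about 2 mm. A picture is of the moment at which its call begins: read the wrist's pose just before it. camera_params takes no time and is no camera call.
- r.hand_in(): hands the job in; it is judged then, once.
The state is a dict: "time": time; "joint_pos": joint angles; "qd": joint speeds; "joint_efforts": joint torques, N m; "tool_pos": TCP position; "tcp_rot": TCP orientation; "ft_force": force on the tool from outside, world axes, zero at the start; "wrist_torque": the same for the moment, N m; "finger_gap": finger opening in mm; "grip_force": force on a finger pad.
Only numpy, scipy, OpenCV 4.12 (cv2) and the standard library are available. Lean on these libraries where they do the work, as an engineer would, in place of code of your own. Each camera call takes 0.05 s, during which the arm holds its last target. There are 200 camera calls.

## Working session

There is one attempt and no reset: what is moved stays moved. The work goes in short steps, Python scripts to look and compute and a tool call to move; the robot and the scene stay as the last step left them, time stands still between calls to the robot, and variables do not carry over. Pictures are saved under pics/ and viewed, at most 10 in all, crops included, and the job is handed in when it is done.

Besides the shell and the picture viewer there is one more tool, called after "Call:" in YAML: its name, and indented under it one key for each argument. jog_arm: Moves the arm, as the interface text tells. Its arguments: {"type":"object","properties":{"rows":{"type":"array"},"grip":{"type":"number"},"force":{"type":"number"}},"required":["rows"]}

```bash
mkdir -p pics; cat > h.py <<'E'
import numpy as np, cv2
from bench import r
def T(s=None):
    from scipy.spatial.transform import Rotation as R
    s=s or r.sense(); M=np.eye(4); M[:3,:3]=R.from_euler('xyz',s['tcp_rot'],degrees=True).as_matrix(); M[:3,3]=s['tool_pos']; return M
def snap(n,f):
    M=T(); im,d=r.snapshot(n); cv2.imwrite('pics/%s.png'%f,im); np.savez('%s.npz'%f,d=d,M=M,im=im); return im,d
def pts(n,f,uv=None):
    z=np.load('%s.npz'%f); d=z['d']; c=r.camera_params(n)
    P=z['M']@np.array(c['tool_from_camera']) if n=='wrist' else np.array(c['pose'])
    v,u=np.mgrid[:400,:640]
    X=np.stack([(u-c['cx'])/c['fx']*d,(v-c['cy'])/c['fy']*d,d,np.ones_like(d)],-1)@P.T
    X=X[...,:3]; X[d<=0]=np.nan
    return X if uv is None else [np.nanmedian(X[b-1:b+2,a-1:a+2].reshape(-1,3),0).round(1) for a,b in uv]
E
python3 - <<'E'
from h import *
s=r.sense(); print(s)
for n in('scene','side','wrist'): snap(n,n+'0')
cv2.imwrite('pics/both.png',cv2.resize(np.vstack([cv2.imread('pics/scene0.png'),cv2.imread('pics/side0.png')]),(480,600)))
E
```

```text
{'time': 0.0, 'joint_pos': array([-7.51368473e+01,  7.51527586e+00,  8.53304808e+01,  2.68809770e-04,
        8.72626134e+01, -4.89380230e+00]), 'qd': array([-0.05080885,  0.01232236, -0.00112603, -0.0571274 ,  0.09512275,
        0.07153517]), 'joint_efforts': array([-7.01883819e-04, -5.69397962e+01, -5.00551414e+01, -3.13421979e-04,
        1.48754561e-02,  7.13701661e-05]), 'tool_pos': array([ 202.68838984, -564.12720625,  230.23118394]), 'tcp_rot': array([-1.79892048e+02, -9.51244650e-03,  1.97569329e+01]), 'ft_force': array([-0.65130112,  0.35174934, -0.72084042]), 'wrist_torque': array([0.02422528, 0.03236115, 0.01671258]), 'grip_force': 0.0, 'finger_gap': 85.67694742157718}
```

View pics/scene0.png

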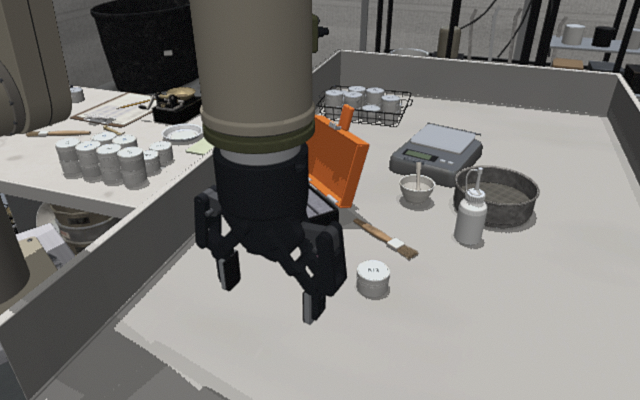

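View pics/side0.png

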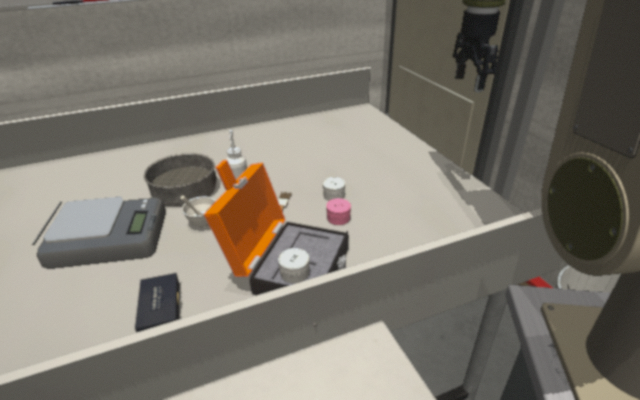

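The scene view shows the pale tin with its top at about (373,270), the brush at (390,240), and the arm hiding the case. The side view shows the case base at (300,258) with the packed tin at (293,258), the empty pocket at (315,243), the lid at (248,218) with its tab at (226,175), the loose tin at (334,184) and the pink tin at (338,207).

```bash
python3 - <<'E'
from h import *
print(pts('scene','scene0',[(373,269),(373,289),(345,120),(346,110),(330,150),(355,195),(400,248)]))
print(pts('side','side0',[(334,182),(338,205),(293,257),(315,243),(226,175),(228,182),(245,220),(265,175),(237,268),(346,236),(286,225),(256,284),(300,229),(325,262)]))
im=cv2.imread('pics/side0.png')[150:310,190:370]
cv2.imwrite('pics/side0c.png',cv2.resize(im,None,fx=3.7,fy=3.7,interpolation=cv2.INTER_CUBIC))
X=pts('side','side0'); hsv=cv2.cvtColor(cv2.imread('pics/side0.png'),cv2.COLOR_BGR2HSV)
# lid: orange points, plane fit
m=(hsv[...,0]<16)&(hsv[...,1]>180)&(hsv[...,2]>80)&np.isfinite(X[...,0]); m[:,:200]=0;m[:,300:]=0
P=X[m]; print(len(P),P.min(0),P.max(0))
c=P.mean(0);u,s,vt=np.linalg.svd(P-c);print(c,s/len(P)**.5,vt)
for zl,zh in((15,30),(33,46),(47,60)):
  q=X[170:300,240:360].reshape(-1,3); q=q[(q[:,2]>zl)&(q[:,2]<zh)]
  print(zl,len(q),q.min(0),q.max(0),cv2.minAreaRect(q[:,:2].astype(np.float32)))
XX=pts('scene','scene0');q=XX[255:300,350:400].reshape(-1,3);q=q[q[:,2]>33];print('tin',len(q),np.median(q,0),cv2.minEnclosingCircle(q[:,:2].astype(np.float32)))
q=X[175:190,320:350].reshape(-1,3);q=q[q[:,2]>30];print('tin side',len(q),np.median(q,0),cv2.minEnclosingCircle(q[:,:2].astype(np.float32)))
E
```

```text
[array([ 510.9, -428.6,   36.5]), array([ 489.9, -450. ,   16.7]), array([ 670.2, -187.2,  194.8]), array([ 676.2, -182.9,  213.2]), array([ 663.3, -150.4,  116.8]), array([ 7.115e+02, -1.858e+02, -7.000e-01]), array([ 626.1, -392.6,    6.6])]
[array([ 506.4, -430.9,   37.6]), array([ 487. , -332.6,   37.7]), array([ 548.7, -115.4,   67.9]), array([ 521.9, -204.1,   29.7]), array([ 673.2, -171.2,  200.8]), array([ 669.6, -167. ,  189.3]), array([ 651.8, -175.1,   99.9]), array([ 627.7, -258.4,  153. ]), array([644.8, -81.9,  62.5]), array([ 459.2, -211. ,   47.3]), array([ 589.5, -243.7,   40.9]), array([611.6, -75.9,  31.2]), array([ 558.3, -237.3,   38.2]), array([ 493.4, -139.6,   38.6])]
4374 [ 5.95855462e+02 -2.63850853e+02  2.17479164e-02] [688.29770198 -77.91227383 223.82054325]
[ 649.2022571  -172.64610537  111.09753659] [60.29121415 43.65125649  8.00847598] [[ 0.18543972  0.97650745  0.1097511 ]
 [ 0.23524343 -0.1525563   0.95988911]
 [-0.95408209  0.15218334  0.25800696]]
15 688 [ 455.45615501 -429.0078654    15.04003941] [626.3537118  -68.91854247  29.99561436] ((507.09454345703125, -240.8395538330078), (377.1123962402344, 149.0531768798828), 75.30674743652344)
33 3463 [ 455.48708964 -459.22831335   33.03888714] [647.67799746 -65.39033533  45.99939817] ((525.6864624023438, -259.658935546875), (397.70025634765625, 184.58456420898438), 78.58611297607422)
47 1149 [ 423.88255162 -437.96706397   47.00407636] [745.13697707 -34.87798496  59.97797638] ((575.47509765625, -238.77392578125), (215.33016967773438, 474.82745361328125), 16.49065399169922)
tin 591 [ 507.56062048 -431.42264906   36.68420174] ((509.2110595703125, -429.6437072753906), 29.372774124145508)
tin side 262 [ 508.4658913  -424.43864803   37.69730467] ((510.7026672363281, -428.51385498046875), 30.743078231811523)
```

View pics/side0c.png

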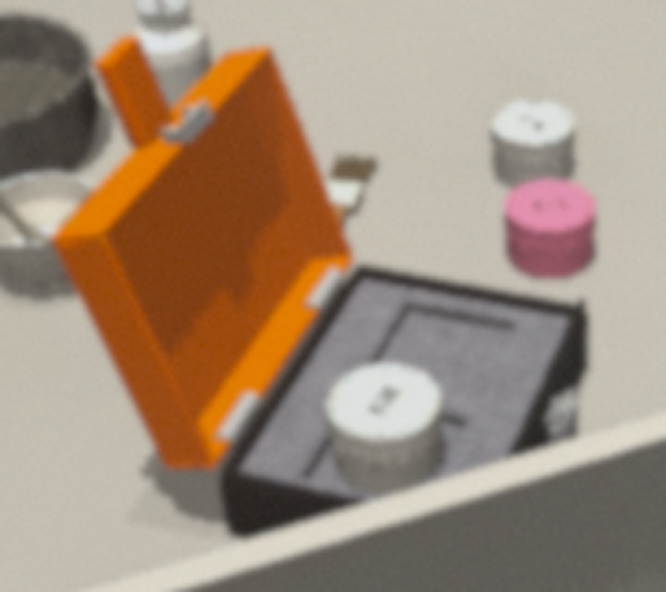

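```bash
cat >> h.py <<'E'
from scipy.spatial.transform import Rotation as R
def go(x,y,z,yaw):
    M=T(); G=R.from_euler('xyz',[180,0,yaw],degrees=True).as_matrix()
    print('shift',(M[:3,:3].T@(np.array([x,y,z])-M[:3,3])).round(1),'turn',R.from_matrix(M[:3,:3].T@G).as_rotvec().round(3),'at',M[:3,3].round(1))
E
python3 - <<'E'
from h import *
print(np.round(r.camera_params('wrist')['tool_from_camera'],2), r.camera_params('wrist')['fx'])
go(500,-400,230,79.3)
go(480,-300,300,79.3)
E
```

```text
[[  -0.     -0.94   -0.33   84.89]
 [   1.     -0.      0.     -0.42]
 [  -0.     -0.33    0.94 -143.35]
 [   0.      0.      0.      1.  ]] 350.85358651046647
shift [335.3 -54.1   0.6] turn [-1.000e-03 -1.000e-03 -1.039e+00] at [ 202.7 -564.3  230.5]
shift [ 350.3 -155.1  -69.3] turn [-1.000e-03 -1.000e-03 -1.039e+00] at [ 202.7 -564.3  230.5]
```

Call:
jog_arm:
  rows:
    - [[50,-22,-10],[0,0,-0.14]]
    - [[100,-44,-20],[0,0,-0.28]]
    - [[150,-66,-30],[0,0,-0.42]]
    - [[200,-88,-40],[0,0,-0.56]]
    - [[250,-110,-50],[0,0,-0.7]]
    - [[300,-132,-60],[0,0,-0.84]]
    - [[350,-155,-69],[0,0,-0.98]]
    - [[350,-155,-69],[0,0,-1.039]]
    - [[350,-155,-69],[0,0,-1.039]]
    - [[350,-155,-69],[0,0,-1.039]]

```text
time: 1.15
tool_pos: [480.2, -299.8, 300.0]
tcp_rot: [-180.0, 0.0, 79.4]
ft_force: [-0.2, -0.4, -0.2]
finger_gap: 85.4
grip_force: 0.0
```

```bash
python3 - <<'E'
from h import *
snap('wrist','w1'); s=r.sense(); print(s['time'],s['tool_pos'],s['tcp_rot'])
E
```

```text
1.2 [ 479.49186481 -300.54274611  299.74502413] [-1.79940288e+02  2.83157535e-03  7.92798988e+01]
```

View pics/w1.png

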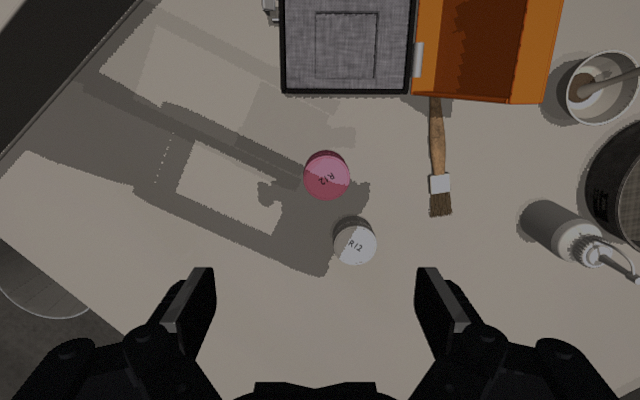

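The wrist view shows the tin's top at (355,245), the pink tin at (326,173) and the brush at (438,160). The empty pocket has its corners near (316,13), (377,12), (376,79) and (316,78). The case's right edge runs from (281,93) to (408,95), and the lid is at the upper right.

```bash
python3 - <<'E'
from h import *
print(pts('wrist','w1',[(355,245),(326,176),(345,45),(318,76),(374,76),(318,16),(374,16),(284,92),(405,93),(282,30),(411,30)]))
X=pts('wrist','w1');q=X[215:270,330:380].reshape(-1,3);q=q[q[:,2]>33];print('tin',len(q),np.median(q,0),cv2.minEnclosingCircle(q[:,:2].astype(np.float32)))
q=X[:100,270:412].reshape(-1,3);q=q[(q[:,2]>34)&(q[:,2]<45)];print(cv2.minAreaRect(q[:,:2].astype(np.float32)),np.percentile(q[:,2],[5,50,95]))
# pocket floor
q=X[12:85,312:380].reshape(-1,3);q=q[q[:,2]<34.5];print(len(q),cv2.minAreaRect(q[:,:2].astype(np.float32)),np.median(q,0))
E
```

```text
[array([ 508.2, -427.7,   38.5]), array([ 487.7, -330.8,   38.7]), array([ 533.4, -191.9,   30.7]), array([ 499. , -217.7,   30.5]), array([ 559.2, -229. ,   37.3]), array([ 509.8, -158.9,   31.1]), array([ 567.9, -169.7,   30.8]), array([ 459.6, -226.9,   45.9]), array([ 588.8, -252.3,   44.5]), array([ 471. , -167.6,   51.9]), array([ 601.1, -191.4,   46.1])]
tin 1422 [ 507.74769882 -426.95888783   38.50790919] ((507.5068054199219, -428.33233642578125), 28.516054153442383)
((533.0311279296875, -196.14881896972656), (92.60163116455078, 140.58802795410156), 79.19105529785156) [37.30870543 38.87757826 40.92710996]
3843 ((533.6238403320312, -192.81060791015625), (63.85233688354492, 63.51534652709961), 79.30754089355469) [ 533.6958013  -191.53612123   30.85151059]
```

```bash
python3 - <<'E'
from h import *
go(508.3,-428.5,14,79.3)
E
```

```text
shift [-120.4   52.4  285.7] turn [-0.001  0.    -0.   ] at [ 479.5 -300.5  299.7]
```

Call:
jog_arm:
  rows:
    - [[-40,17,25],[0,0,0]]
    - [[-80,35,55],[0,0,0]]
    - [[-120,52,90],[0,0,0]]
    - [[-120,52,130],[0,0,0]]
    - [[-120,52,170],[0,0,0]]
    - [[-120,52,205],[0,0,0]]
    - [[-120,52,235],[0,0,0]]
    - [[-120,52,255],[0,0,0]]
    - [[-120,52,275],[0,0,0]]
    - [[-120,52,285.7],[0,0,0]]

```text
time: 2.2
tool_pos: [505.8, -428.2, 11.6]
tcp_rot: [-179.8, -0.1, 79.1]
ft_force: [0.6, 0.4, -0.4]
finger_gap: 85.2
grip_force: 0.0
```

Call:
jog_arm:
  rows:
    - [[0,0,0],[0,0,0]]
    - [[0,0,0],[0,0,0]]
    - [[0,0,0],[0,0,0]]
    - [[0,0,0],[0,0,0]]
    - [[0,0,0],[0,0,0]]
    - [[0,0,0],[0,0,0]]
    - [[0,0,0],[0,0,0]]
    - [[0,0,0],[0,0,0]]
  grip: 45
  force: 30

```text
time: 3.0
tool_pos: [509.3, -428.7, 15.9]
tcp_rot: [179.9, 0.1, 79.3]
ft_force: [-1.4, -0.4, 5.9]
finger_gap: 54.2
grip_force: 32.3
```

```bash
python3 - <<'E'
from h import *
go(508.3,-428.5,120,79.3); s=r.sense(); print(s['finger_gap'],s['grip_force'],s['ft_force'])
E
```

```text
shift [-1.000e-01 -8.000e-01 -1.041e+02] turn [ 0.002  0.001 -0.   ] at [ 509.3 -428.7   15.9]
54.24790767822334 32.31596389668994 [-1.44915475 -0.42923486  5.92878557]
```

Call:
jog_arm:
  rows:
    - [[0,0,-5],[0,0,0]]
    - [[0,0,-15],[0,0,0]]
    - [[0,0,-35],[0,0,0]]
    - [[0,0,-60],[0,0,0]]
    - [[0,0,-90],[0,0,0]]
    - [[0,0,-110],[0,0,0]]
    - [[0,0,-120],[0,0,0]]
    - [[0,0,-120],[0,0,0]]

```text
time: 3.8
tool_pos: [509.5, -428.8, 136.9]
tcp_rot: [179.8, 0.1, 79.3]
ft_force: [0.5, 0.1, 0.3]
finger_gap: 54.7
grip_force: 31.9
```

```bash
python3 - <<'E'
from h import *
snap('wrist','w2')
go(533.6,-192.8,120,79.3); s=r.sense(); print(s['finger_gap'],s['grip_force'],s['ft_force'])
im=cv2.imread('pics/w2.png')[100:400,120:520]; cv2.imwrite('pics/w2c.png',im)
E
```

```text
shift [235.9 -19.4  14.8] turn [ 0.001  0.    -0.   ] at [ 508.8 -428.2  135. ]
54.43435117343663 31.911691841378342 [-0.01656969  0.36402474 -1.65249462]
```

View pics/w2c.png

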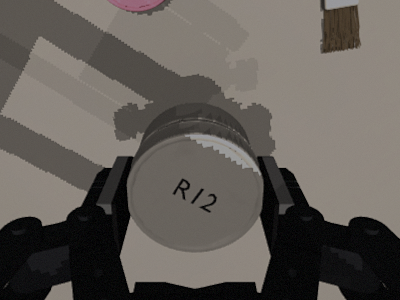

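The crop shows the tin upright between the pads, with its top centred at crop (196,193). I'll measure where it sits in the tool.

```bash
python3 - <<'E'
from h import *
X=pts('wrist','w2'); M=np.load('w2.npz')['M']
Y=(X-M[:3,3])@M[:3,:3]
q=Y[230:352,248:384].reshape(-1,3); z=np.nanpercentile(q[:,2],10); print(z,np.nanpercentile(q[:,2],[1,5,20,50]))
q=q[np.abs(q[:,2]-np.nanpercentile(q[:,2],20))<4]
for k in(0,):
  h=cv2.convexHull(q[:,:2].astype(np.float32)); print(len(q),cv2.minEnclosingCircle(h),np.median(q,0))
A=np.c_[q[:,:2],np.ones(len(q))];print(np.linalg.lstsq(A,q[:,2],rcond=None)[0])
E
```

```text
-23.21632621647901 [-24.12349725 -23.48679783 -22.90916551 -22.28948172]
13403 ((0.08635663986206055, -0.24440765380859375), 29.698467254638672) [  3.05468746  -0.02853145 -22.46161679]
[ 4.28250704e-03  6.15056618e-04 -2.24731786e+01]
```

Call:
jog_arm:
  rows:
    - [[25,-2,0],[0,0,0]]
    - [[60,-5,0],[0,0,0]]
    - [[100,-8,0],[0,0,0]]
    - [[140,-12,0],[0,0,0]]
    - [[180,-15,4],[0,0,0]]
    - [[210,-17,10],[0,0,0]]
    - [[228,-19,20],[0,0,0]]
    - [[236,-19.4,35],[0,0,0]]
    - [[236,-19.4,45],[0,0,0]]
    - [[236,-19.4,45],[0,0,0]]

```text
time: 4.85
tool_pos: [531.5, -192.8, 86.4]
tcp_rot: [-179.7, -0.0, 79.3]
ft_force: [-0.4, 0.0, -1.0]
finger_gap: 54.2
grip_force: 31.9
```

```bash
python3 - <<'E'
from h import *
go(533.6,-192.8,46,79.3)
snap('wrist','w3'); X=pts('wrist','w3'); M=np.load('w3.npz')['M']
q=X.reshape(-1,3); print(M[:3,3])
q=q[(q[:,2]>24)&(q[:,2]<34.0)&(abs(q[:,0]-533)<45)&(abs(q[:,1]+192)<45)];print(len(q),q.min(0) if len(q) else 0,q.max(0) if len(q) else 0)
E
```

```text
shift [ 0.4  2.2 40.4] turn [-0.005 -0.001 -0.001] at [ 531.5 -192.8   86.4]
[ 531.5023807  -192.80328165   86.4200613 ]
4247 [ 501.10548384 -212.85695657   28.69265999] [ 574.66646023 -147.00912543   33.92620558]
```

View pics/w3.png

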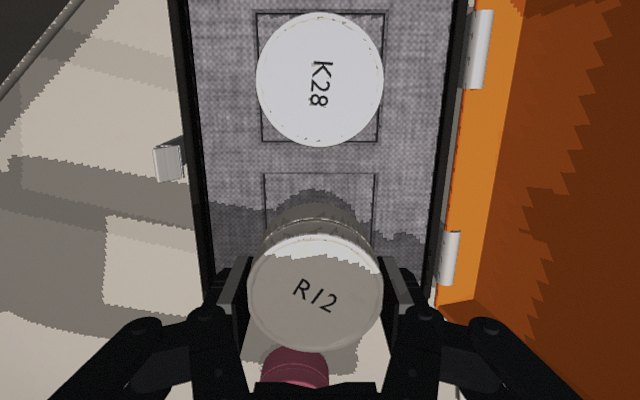

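The wrist view shows the tin over the pocket. The pocket's far edge is at row 174 and its side edges are at columns 264 and 375. The packed tin K28 is centred at (320,79).

```bash
python3 - <<'E'
from h import *
X=pts('wrist','w3'); M=np.load('w3.npz')['M']; Y=(X-M[:3,3])@M[:3,:3]
for u,v in[(262,185),(262,215),(377,185),(377,215),(300,172),(345,172)]: print((u,v),np.nanmedian(Y[v-1:v+2,u-1:u+2].reshape(-1,3),0).round(1))
q=Y[5:150,250:390].reshape(-1,3); q=q[abs(q[:,2]-20)<6]; print(len(q),cv2.minEnclosingCircle(q[:,:2].astype(np.float32)))
print(M[:3,3]); go(533.6,-192.8,46,79.3)
E
```

```text
(262, 185) [ 25.5 -30.4  48.8]
(262, 215) [  7.4 -31.2  48.2]
(377, 185) [26.  35.3 47.8]
(377, 215) [ 7.8 36.3 47.6]
(300, 172) [33.6 -8.4 48. ]
(345, 172) [33.8 16.8 47.5]
13645 ((81.63788604736328, 1.7062478065490723), 28.316831588745117)
[ 531.5023807  -192.80328165   86.4200613 ]
shift [ 0.8  1.3 41.8] turn [-0.003 -0.    -0.001] at [ 532.2 -193.4   87.8]
```

Call:
jog_arm:
  rows:
    - [[0.4,2,5],[0,0,0]]
    - [[0.4,2,12],[0,0,0]]
    - [[0.4,2,20],[0,0,0]]
    - [[0.4,2,27],[0,0,0]]
    - [[0.4,2,33],[0,0,0]]
    - [[0.4,2,37],[0,0,0]]
    - [[0.4,2,39],[0,0,0]]
    - [[0.4,2,40],[0,0,0]]
    - [[0.4,2,40],[0,0,0]]
    - [[0.4,2,40],[0,0,0]]

```text
time: 5.9
tool_pos: [535.7, -192.7, 49.9]
tcp_rot: [180.0, 0.0, 79.3]
ft_force: [-0.5, -0.6, -0.2]
finger_gap: 54.7
grip_force: 32.0
```

Call:
jog_arm:
  rows:
    - [[0,0,0.5],[0,0,0]]
    - [[0,0,1],[0,0,0]]
    - [[0,0,1],[0,0,0]]

```text
time: 6.2
tool_pos: [535.4, -192.6, 48.6]
tcp_rot: [-180.0, -0.0, 79.3]
ft_force: [0.5, -0.1, -0.9]
finger_gap: 54.8
grip_force: 32.0
```

Call:
jog_arm:
  rows:
    - [[0,0,0.7],[0,0,0]]
    - [[0,0,1.4],[0,0,0]]
    - [[0,0,2],[0,0,0]]
    - [[0,0,2],[0,0,0]]

```text
time: 6.6
tool_pos: [535.4, -192.5, 46.4]
tcp_rot: [-180.0, -0.0, 79.3]
ft_force: [-0.6, -0.7, -1.4]
finger_gap: 53.8
grip_force: 32.0
```

Call:
jog_arm:
  rows:
    - [[0,0,0.5],[0,0,0]]
    - [[0,0,1],[0,0,0]]
    - [[0,0,1],[0,0,0]]

```text
time: 6.9
tool_pos: [535.6, -192.6, 45.9]
tcp_rot: [180.0, 0.0, 79.3]
ft_force: [-2.2, 0.6, 3.5]
finger_gap: 54.4
grip_force: 32.3
```

Contact with the pocket floor. I'll release and rise.

Call:
jog_arm:
  rows:
    - [[0,0,0],[0,0,0]]
    - [[0,0,0],[0,0,0]]
    - [[0,0,0],[0,0,0]]
    - [[0,0,0],[0,0,0]]
    - [[0,0,-10],[0,0,0]]
    - [[0,0,-30],[0,0,0]]
    - [[0,0,-60],[0,0,0]]
    - [[0,0,-100],[0,0,0]]
    - [[0,0,-140],[0,0,0]]
    - [[0,0,-140],[0,0,0]]
  grip: 72

```text
time: 7.9
tool_pos: [539.2, -194.2, 194.1]
tcp_rot: [179.3, 0.2, 79.3]
ft_force: [1.3, 0.1, 0.3]
finger_gap: 72.0
grip_force: 0.0
```

```bash
python3 - <<'E'
from h import *
snap('wrist','w4'); X=pts('wrist','w4'); 
q=X.reshape(-1,3)
for lo,hi,n in((62,75,'tops'),):
  k=q[(q[:,2]>lo)&(q[:,2]<hi)&(abs(q[:,0]-535)<60)]
  for a,b in((-230,-160),(-150,-80)):
    m=k[(k[:,1]>a)&(k[:,1]<b)]; print(len(m),cv2.minEnclosingCircle(m[:,:2].astype(np.float32)) if len(m) else 0,np.median(m,0))
snap('side','s4');snap('scene','c4')
a=cv2.resize(cv2.imread('pics/side0.png')*0+cv2.imread('pics/s4.png'),None,fx=1,fy=1)[140:310,170:370]
b=cv2.imread('pics/c4.png')[60:260,280:480]
cv2.imwrite('pics/m4.png',np.hstack([cv2.resize(a,(400,340)),cv2.resize(b,(340,340))]))
E
```

```text
3761 ((535.1671142578125, -192.08677673339844), 28.381704330444336) [ 535.41200863 -190.58566479   68.48991752]
4949 ((548.1741333007812, -112.92198944091797), 28.239809036254883) [ 548.40182239 -111.94233614   68.44931548]
```

View pics/m4.png

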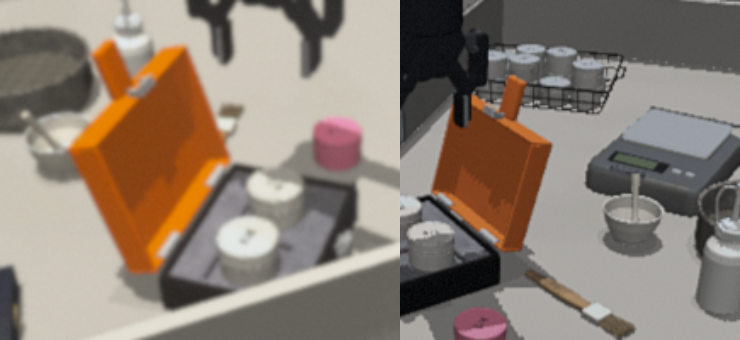

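Both tins stand level in their pockets with tops at 68.5 mm, and the lid is unchanged. Tab is at m4 (110,70) left and (514,95) right. Next I'll find the lid angle and tab point.

```bash
python3 - <<'E'
from h import *
C=np.array([542,-152.6,0]);a=np.radians(-10.7);Rc=np.array([[np.cos(a),np.sin(a),0],[-np.sin(a),np.cos(a),0],[0,0,1]])
for n,f in(('side','s4'),('scene','c4')):
  X=pts(n,f); im=cv2.imread('pics/%s.png'%f); h=cv2.cvtColor(im,cv2.COLOR_BGR2HSV)
  m=(h[...,0]<18)&(h[...,1]>150)&np.isfinite(X[...,0]); q=(X[m]-C)@Rc.T
  q=q[(abs(q[:,0]-90)<70)&(abs(q[:,1])<110)&(q[:,2]>60)&(q[:,2]<260)]
  t=q[q[:,2]>np.percentile(q[:,2],99.9)-35]; t=t[abs(t[:,1])<25]
  print(n,len(q),'ztop',q[:,2].max(),'tab y',np.percentile(t[:,1],[2,50,98]),'x',np.percentile(t[:,0],[2,50,98]),'z',np.median(t[:,2]),len(t))
  for lo in range(60,230,20):
    k=q[(q[:,2]>lo)&(q[:,2]<lo+20)]
    if len(k)>5: print(lo,len(k),np.percentile(k[:,0],[5,50,95]).round(1),np.percentile(k[:,1],[2,98]).round(1))
E
```

```text
side 4271 ztop 223.45754958256742 tab y [-11.26639866   4.81886603  14.18957899] x [128.49239111 134.82239992 142.84612571] z 205.61280105960964 243
60 637 [ 78.6 101.9 105.7] [-89.   89.5]
80 665 [ 84.6 107.4 111.4] [-88.9  89.4]
100 681 [ 90.3 113.1 117.2] [-88.7  89.3]
120 712 [ 95.9 118.8 122.9] [-88.9  89.2]
140 620 [101.3 123.9 127.4] [-88.9  89.3]
160 518 [106.4 120.1 130.7] [-88.1  89.4]
180 278 [107.2 114.8 133.4] [-76.3  86.3]
200 133 [132.5 135.8 141.6] [-11.3  14. ]
220 27 [137.4 139.4 142.7] [-7.9 12.5]
scene 3285 ztop 230.28217204434424 tab y [-17.89058431  -9.28517849   6.99365805] x [129.2325899  136.58920992 145.79491194] z 206.20036192662852 194
60 537 [ 81.2 103.6 107.9] [-93.1  86. ]
80 547 [ 87.  109.  113.4] [-92.8  86.8]
100 563 [ 92.3 114.8 119.3] [-92.7  86.3]
120 552 [ 97.8 120.7 124.9] [-92.9  86.4]
140 501 [102.8 126.8 130.8] [-92.9  81.6]
160 306 [107.4 119.7 131.4] [-93.   68.5]
180 134 [107.6 130.4 138.4] [-81.5  35.2]
200 126 [ 40.3 137.4 145.3] [-32.6   7.1]
220 19 [ 51.7 140.3 143.8] [-48.9   6.8]
```

```bash
python3 - <<'E'
from h import *
go(679,-178.5,290,-10.7); print(r.sense()['joint_pos'])
E
```

```text
shift [  40.5  138.4 -103.8] turn [ 1.000e-03 -1.000e-03  1.571e+00] at [ 535.6 -192.6  186.1]
[-2.49402003e+01  4.10426535e+00  9.36154932e+01  2.23392399e-03
  8.22332858e+01 -1.42279783e+01]
```

Call:
jog_arm:
  rows:
    - [[0,0,-35],[0,0,0.14]]
    - [[0,0,-70],[0,0,0.28]]
    - [[0,0,-104],[0,0,0.42]]
    - [[0,10,-104],[0,0,0.56]]
    - [[5,30,-104],[0,0,0.7]]
    - [[10,55,-104],[0,0,0.84]]
    - [[18,80,-104],[0,0,0.98]]
    - [[26,105,-104],[0,0,1.12]]
    - [[34,128,-104],[0,0,1.26]]
    - [[40.5,138.4,-104],[0,0,1.4]]
  grip: 60

```text
time: 9.05
tool_pos: [679.6, -177.9, 286.3]
tcp_rot: [-179.9, 0.2, -1.2]
ft_force: [-0.3, 1.0, -0.1]
finger_gap: 59.7
grip_force: 0.0
```

Call:
jog_arm:
  rows:
    - [[0,0,0],[0,0,0.12]]
    - [[0,0,0],[0,0,0.171]]
    - [[0,0,0],[0,0,0.171]]
    - [[0,0,0],[0,0,0.171]]

```text
time: 9.45
tool_pos: [678.4, -178.4, 287.9]
tcp_rot: [-180.0, 0.1, -10.6]
ft_force: [-0.0, -0.4, -0.3]
finger_gap: 60.3
grip_force: 0.0
```

```bash
python3 - <<'E'
from h import *
go(679,-178.5,190,-10.7)
snap('wrist','w5'); M=np.load('w5.npz')['M'];X=pts('wrist','w5'); Y=(X-M[:3,3])@M[:3,:3]
im=cv2.imread('pics/w5.png'); h=cv2.cvtColor(im,cv2.COLOR_BGR2HSV)
m=(h[...,0]<18)&(h[...,1]>150)&np.isfinite(Y[...,0]); q=Y[m]; q=q[(q[:,2]<140)&(q[:,2]>30)]
print(len(q),np.percentile(q,[0,5,50,95],0).round(1))
k=q[q[:,2]<q[:,2].min()+35];k=k[abs(k[:,1])<30];print(np.percentile(k,[2,50,98],0).round(1))
E
```

```text
shift [ 0.8  0.1 97.9] turn [-0.     0.003  0.001] at [ 678.4 -178.4  287.9]
8440 [[-31.5 -89.   63.2]
 [-28.9 -73.5  65.7]
 [-14.8   3.7 109.2]
 [  6.   81.2 114.9]]
[[ -0.3 -13.7  63.8]
 [  6.    0.4  65.7]
 [ 10.1  14.4  74.5]]
```

View pics/w5.png

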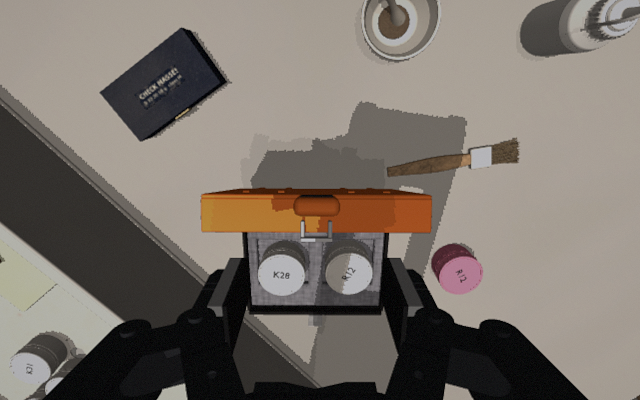

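The tab's end is centred at (317,205), about 5 mm ahead of the TCP as the lean predicts, and the measured tab width matches. I'll descend and pinch.

Call:
jog_arm:
  rows:
    - [[0,0,20],[0,0,0]]
    - [[0,0,45],[0,0,0]]
    - [[0,0,65],[0,0,0]]
    - [[0,0,80],[0,0,0]]
    - [[0,0,90],[0,0,0]]
    - [[0,0,97],[0,0,0]]
    - [[0,0,97],[0,0,0]]
    - [[0,0,97],[0,0,0]]

```text
time: 10.3
tool_pos: [679.4, -178.7, 193.6]
tcp_rot: [180.0, -0.1, -10.7]
ft_force: [-0.7, 1.0, 0.1]
finger_gap: 59.8
grip_force: 0.0
```

Call:
jog_arm:
  rows:
    - [[0,0,0],[0,0,0]]
    - [[0,0,0],[0,0,0]]
    - [[0,0,0],[0,0,0]]
    - [[0,0,0],[0,0,0]]
    - [[0,0,0],[0,0,0]]
    - [[0,0,0],[0,0,0]]
    - [[0,0,0],[0,0,0]]
    - [[0,0,0],[0,0,0]]
  grip: 20
  force: 30

```text
time: 11.1
tool_pos: [679.4, -179.4, 193.9]
tcp_rot: [179.9, -0.1, -10.8]
ft_force: [-1.7, -4.8, 6.4]
finger_gap: 29.5
grip_force: 31.3
```

```bash
python3 - <<'E'
from h import *
M=T(); print(M[:3,3])
C=np.array([542,-152.6]);a=np.radians(-10.7);ex=np.array([np.cos(a),np.sin(a)])
# grasp pt in case frame (x',z'), gap~30 -> grasp 19 behind TCP
x=(M[:2,3]-C)@ex; z=M[2,3]+19; v=np.array([x-70,z-47]); rad=np.hypot(*v); ang=np.arctan2(v[1],-v[0]); off=np.arctan2(24,172)
print(x,z,rad,'theta',ang-off)
for th in list(np.arange(1.85,0.05,-0.1))+[.12,.1,.08,.07,.06]:
  A=th+off; print(round(th,3),(rad*np.array([-np.cos(A),-np.sin(A)])-[v[0],-v[1]]).round(1))
E
```

```text
[ 679.38455549 -179.37568816  193.92655523]
139.96717366418054 212.92655523124165 180.07505968750888 theta 1.8312080430583233
1.85 [3.1 1.3]
1.75 [-13.7  -5.1]
1.65 [-31.   -9.9]
1.55 [-48.8 -12.9]
1.45 [-66.8 -14.1]
1.35 [-84.7 -13.5]
1.25 [-102.6  -11.2]
1.15 [-120.1   -7. ]
1.05 [-137.1   -1.2]
0.95 [-153.5    6.4]
0.85 [-169.    15.5]
0.75 [-183.5   26.1]
0.65 [-196.9   38.2]
0.55 [-209.    51.5]
0.45 [-219.7   65.9]
0.35 [-229.    81.4]
0.25 [-236.6   97.7]
0.15 [-242.6  114.7]
0.12 [-244.1  119.9]
0.1 [-244.9  123.4]
0.08 [-245.8  126.9]
0.07 [-246.1  128.6]
0.06 [-246.5  130.4]
```

Call:
jog_arm:
  rows:
    - [[-5,0,-2],[0,0,0]]
    - [[-13.7,0,-5.1],[0,0,0]]
    - [[-22.3,0,-7.6],[0,0,0]]
    - [[-31,0,-9.9],[0,0,0]]
    - [[-39.9,0,-11.5],[0,0,0]]
    - [[-48.8,0,-12.9],[0,0,0]]
    - [[-57.8,0,-13.6],[0,0,0]]
    - [[-66.8,0,-14.1],[0,0,0]]
    - [[-75.7,0,-14],[0,0,0]]
    - [[-84.7,0,-13.5],[0,0,0]]

```text
time: 12.1
tool_pos: [596.2, -163.4, 207.1]
tcp_rot: [179.9, -0.2, -10.7]
ft_force: [1.5, -5.1, 2.3]
finger_gap: 29.3
grip_force: 32.5
```

```bash
cat > arc.py <<'E'
from h import *
M=T(); s=r.sense(); print(M[:3,3],s['ft_force'],s['finger_gap'],s['grip_force'])
C=np.array([542,-152.6]);a=np.radians(-10.7);ex=np.array([np.cos(a),np.sin(a)])
x=(M[:2,3]-C)@ex; z=M[2,3]+19; v=np.array([x-70,z-47]); rad=np.hypot(*v); ang=np.arctan2(v[1],-v[0]); off=np.arctan2(24,178)
print(rad,'theta',ang-off)
E
python3 arc.py
```

```text
[ 596.1617627  -163.38004028  207.09817453] [ 1.53509717 -5.1143636   2.30439072] 29.26423543475461 32.54276633262634
179.70687009004882 theta 1.3544436428029738
```

Call:
jog_arm:
  rows:
    - [[-9,0,1],[0,0,0]]
    - [[-17.9,0,2.3],[0,0,0]]
    - [[-26.7,0,4.2],[0,0,0]]
    - [[-35.4,0,6.5],[0,0,0]]
    - [[-44,0,9.2],[0,0,0]]
    - [[-52.4,0,12.3],[0,0,0]]
    - [[-60.7,0,15.9],[0,0,0]]
    - [[-68.8,0,19.9],[0,0,0]]
    - [[-76.7,0,24.2],[0,0,0]]
    - [[-84.3,0,29],[0,0,0]]

```text
time: 13.1
tool_pos: [512.4, -147.3, 177.4]
tcp_rot: [180.0, -0.0, -10.7]
ft_force: [-1.6, -4.0, 5.6]
finger_gap: 29.7
grip_force: 34.2
```

```bash
python3 arc.py
```

```text
[ 512.44442531 -147.25748948  177.39502617] [-1.62500804 -3.96442997  5.55955771] 29.712800442915814 34.1799259185791
179.7932071095674 theta 0.8467484986138121
```

Call:
jog_arm:
  rows:
    - [[-7.3,0,5.2],[0,0,0]]
    - [[-14.5,0,10.6],[0,0,0]]
    - [[-21.3,0,16.5],[0,0,0]]
    - [[-27.9,0,22.7],[0,0,0]]
    - [[-34.1,0,29.2],[0,0,0]]
    - [[-40,0,36],[0,0,0]]
    - [[-45.5,0,43.1],[0,0,0]]
    - [[-50.7,0,50.4],[0,0,0]]
    - [[-55.5,0,58],[0,0,0]]
    - [[-60,0,65.9],[0,0,0]]

```text
time: 14.1
tool_pos: [453.0, -135.8, 110.6]
tcp_rot: [180.0, 0.1, -10.7]
ft_force: [-1.3, -4.6, 1.5]
finger_gap: 29.3
grip_force: 35.4
```

```bash
python3 arc.py
```

```text
[ 452.9555846  -135.84758134  110.5636997 ] [-1.26659222 -4.60187839  1.46042252] 29.268386169916933 35.351276993751526
180.5857896297074 theta 0.3408203544803737
```

Call:
jog_arm:
  rows:
    - [[-2,0,4],[0,0,0]]
    - [[-3.9,0,8.1],[0,0,0]]
    - [[-5.8,0,12.2],[0,0,0]]
    - [[-7.6,0,16.3],[0,0,0]]
    - [[-9.2,0,20.5],[0,0,0]]
    - [[-10.7,0,24.8],[0,0,0]]
    - [[-12.2,0,29],[0,0,0]]
    - [[-13.6,0,33.3],[0,0,0]]
    - [[-14.8,0,37],[0,0,0]]
    - [[-15.4,0,40],[0,0,0]]

```text
time: 15.1
tool_pos: [437.6, -132.8, 70.4]
tcp_rot: [180.0, 0.1, -10.7]
ft_force: [-3.9, -5.3, 1.9]
finger_gap: 29.6
grip_force: 36.3
```

```bash
python3 arc.py
```

```text
[ 437.62620639 -132.8448785    70.36877787] [-3.85197497 -5.2952768   1.86793989] 29.626205247648826 36.26995861530304
181.24853302121974 theta 0.10192052203090746
```

Call:
jog_arm:
  rows:
    - [[-0.2,0,1],[0,0,0]]
    - [[-0.4,0,2],[0,0,0]]
    - [[-0.5,0,3],[0,0,0]]
    - [[-0.5,0,3],[0,0,0]]

```text
time: 15.5
tool_pos: [436.9, -132.7, 67.3]
tcp_rot: [180.0, 0.2, -10.7]
ft_force: [-3.9, -5.6, 0.8]
finger_gap: 29.5
grip_force: 36.3
```

Call:
jog_arm:
  rows:
    - [[-0.1,0,0.7],[0,0,0]]
    - [[-0.2,0,1.5],[0,0,0]]
    - [[-0.2,0,1.5],[0,0,0]]

```text
time: 15.8
tool_pos: [436.5, -132.6, 65.7]
tcp_rot: [180.0, 0.2, -10.7]
ft_force: [-4.7, -5.9, 0.7]
finger_gap: 29.9
grip_force: 36.4
```

Call:
jog_arm:
  rows:
    - [[-0.1,0,0.7],[0,0,0]]
    - [[-0.2,0,1.5],[0,0,0]]
    - [[-0.2,0,1.5],[0,0,0]]

```text
time: 16.1
tool_pos: [436.2, -132.6, 64.2]
tcp_rot: [180.0, 0.2, -10.7]
ft_force: [-5.3, -5.0, 0.8]
finger_gap: 29.4
grip_force: 36.5
```

```bash
cat >>arc.py <<'E'
snap('scene','a'); X=pts('scene','a'); snap('side','b'); Z=pts('side','b'); snap('wrist','c');W=pts('wrist','c')
Rc=np.array([[np.cos(a),np.sin(a),0],[-np.sin(a),np.cos(a),0],[0,0,1]])
for n,f,X in(('scene','a',X),('side','b',Z),('wrist','c',W)):
  h=cv2.cvtColor(cv2.imread('pics/%s.png'%f),cv2.COLOR_BGR2HSV); m=(h[...,0]<18)&(h[...,1]>150)&np.isfinite(X[...,0])
  q=(X[m]-np.r_[C,0])@Rc.T; q=q[(abs(q[:,0])<65)&(abs(q[:,1])<85)&(q[:,2]>72)&(q[:,2]<110)]
  if len(q)>200:
    A=np.c_[q[:,:2],np.ones(len(q))];p=np.linalg.lstsq(A,q[:,2],rcond=None)[0];k=abs(A@p-q[:,2])<3;p=np.linalg.lstsq(A[k],q[k,2],rcond=None)[0]
    print(n,len(q),'lid angle',-p[0],'z spot',p[2]-55*p[0], 'z hinge side',p[2]+65*p[0])
E
python3 arc.py
```

```text
[ 436.22055873 -132.58218531   64.16296721] [-5.30091736 -4.98341777  0.77003161] 29.352890678249288 36.45482540130615
181.30009527546767 theta 0.06678840064298375
scene 2149 lid angle 0.10586686079846752 z spot 89.96157394451083 z hinge side 77.25755064869473
side 2957 lid angle 0.10767557146682294 z spot 90.97268659475291 z hinge side 78.05161801873416
wrist 102174 lid angle 0.10672127404614645 z spot 91.60325217173308 z hinge side 78.7966992861955
```

Call:
jog_arm:
  rows:
    - [[0,0,0.7],[0,0,0]]
    - [[0,0,1.4],[0,0,0]]
    - [[0,0,2.1],[0,0,0]]
    - [[0,0,2.8],[0,0,0]]
    - [[0,0,3.5],[0,0,0]]
    - [[0,0,3.5],[0,0,0]]

```text
time: 16.85
tool_pos: [435.5, -132.4, 60.3]
tcp_rot: [180.0, 0.3, -10.7]
ft_force: [-6.3, -5.3, 1.5]
finger_gap: 29.9
grip_force: 36.7
```

```bash
python3 arc.py
```

```text
[ 435.49908932 -132.41496975   60.3100242 ] [-6.26118991 -5.30994363  1.51629267] 29.852000987337348 36.694886684417725
181.29912185971955 theta 0.04514779623758111
scene 2207 lid angle 0.08416239011640368 z spot 87.17340012227233 z hinge side 77.07391330830389
side 2651 lid angle 0.0856748844052185 z spot 88.21692896520167 z hinge side 77.93594283657545
wrist 103131 lid angle 0.0853039157202398 z spot 88.81554030199402 z hinge side 78.57907041556524
```

Call:
jog_arm:
  rows:
    - [[0,0,0.6],[0,0,0]]
    - [[0,0,1.2],[0,0,0]]
    - [[0,0,1.8],[0,0,0]]
    - [[0,0,1.8],[0,0,0]]

```text
time: 17.4
tool_pos: [435.2, -132.3, 58.4]
tcp_rot: [180.0, 0.3, -10.7]
ft_force: [-8.3, -5.1, 3.0]
finger_gap: 29.7
grip_force: 36.9
```

Call:
jog_arm:
  rows:
    - [[0,0,0.5],[0,0,0]]
    - [[0,0,1],[0,0,0]]
    - [[0,0,1],[0,0,0]]

```text
time: 17.7
tool_pos: [435.1, -132.3, 57.5]
tcp_rot: [180.0, 0.3, -10.7]
ft_force: [-7.7, -5.0, 4.0]
finger_gap: 29.2
grip_force: 37.1
```

```bash
python3 arc.py
```

```text
[ 435.11087058 -132.32833877   57.4686033 ] [-7.73350334 -5.04268502  4.04611511] 29.22030711679294 37.083536982536316
181.20660864766515 theta 0.0293266078961755
scene 2244 lid angle 0.06849343081102532 z spot 85.13992561779548 z hinge side 76.92071392047245
side 1775 lid angle 0.06873368593595522 z spot 86.15411940854348 z hinge side 77.90607709622886
wrist 104098 lid angle 0.06902680050763256 z spot 86.81499977280654 z hinge side 78.53178371189064
```

The lid rests on the catch at 0.069 rad, so I'll release, rise, and shut the fingers above the press spot.

Call:
jog_arm:
  rows:
    - [[0,0,0],[0,0,0]]
    - [[0,0,0],[0,0,0]]
    - [[0,0,0],[0,0,0]]
    - [[0,0,0],[0,0,0]]
    - [[0,0,-5],[0,0,0]]
    - [[0,0,-20],[0,0,0]]
    - [[0,0,-45],[0,0,0]]
    - [[0,0,-70],[0,0,0]]
    - [[0,0,-70],[0,0,0]]
    - [[0,0,-70],[0,0,0]]
  grip: 60

```text
time: 18.85
tool_pos: [438.6, -133.1, 129.8]
tcp_rot: [180.0, -0.1, -10.7]
ft_force: [0.1, -0.6, 0.2]
finger_gap: 60.2
grip_force: 0.0
```

```bash
python3 arc.py; python3 -c "
from h import *
go(488,-142.4,110,-10.7)"
```

```text
[ 438.62468016 -133.0731726   129.78306831] [ 0.11752808 -0.63006098  0.15253952] 60.163523050251364 0.0
202.6228555451776 theta 0.3922654356745004
scene 2290 lid angle 0.068949808217363 z spot 85.24801846368875 z hinge side 76.97404147760518
side 1875 lid angle 0.07053361583596657 z spot 86.37874352299353 z hinge side 77.91470962267755
wrist 44402 lid angle 0.0711160944043953 z spot 86.9128078589692 z hinge side 78.37887653044177
shift [51.7  0.3 17.7] turn [-0.     0.002 -0.   ] at [ 437.2 -132.5  127.8]
```

Call:
jog_arm:
  rows:
    - [[10,0,0],[0,0,0]]
    - [[25,0,0],[0,0,0]]
    - [[40,0,0],[0,0,0]]
    - [[51,0,0],[0,0,0]]
    - [[51,0,5],[0,0,0]]
    - [[51,0,12],[0,0,0]]
    - [[51,0,20],[0,0,0]]
    - [[51,0,26],[0,0,0]]
    - [[51,0,30],[0,0,0]]
    - [[51,0,30],[0,0,0]]
  grip: 0

```text
time: 20.0
tool_pos: [487.3, -142.1, 98.0]
tcp_rot: [-180.0, 0.1, -10.7]
ft_force: [0.1, 0.4, -0.1]
finger_gap: -0.2
grip_force: 0.0
```

Call:
jog_arm:
  rows:
    - [[0,0,2],[0,0,0]]
    - [[0,0,4],[0,0,0]]
    - [[0,0,6],[0,0,0]]
    - [[0,0,6],[0,0,0]]
    - [[0,0,6],[0,0,0]]

```text
time: 20.5
tool_pos: [488.1, -142.3, 92.9]
tcp_rot: [-180.0, -0.0, -10.7]
ft_force: [0.1, 0.5, 0.2]
finger_gap: 0.1
grip_force: 0.0
```

Call:
jog_arm:
  rows:
    - [[0,0,1],[0,0,0]]
    - [[0,0,2],[0,0,0]]
    - [[0,0,3],[0,0,0]]
    - [[0,0,4],[0,0,0]]
    - [[0,0,5],[0,0,0]]
    - [[0,0,5],[0,0,0]]

```text
time: 21.1
tool_pos: [487.9, -142.3, 87.7]
tcp_rot: [-180.0, 0.0, -10.7]
ft_force: [0.6, 0.5, 0.5]
finger_gap: -0.2
grip_force: 0.0
```

Call:
jog_arm:
  rows:
    - [[0,0,0.5],[0,0,0]]
    - [[0,0,1],[0,0,0]]
    - [[0,0,1.5],[0,0,0]]
    - [[0,0,2],[0,0,0]]
    - [[0,0,2],[0,0,0]]

```text
time: 21.6
tool_pos: [488.0, -142.3, 85.9]
tcp_rot: [180.0, 0.0, -10.7]
ft_force: [-0.2, 0.0, 1.1]
finger_gap: -0.0
grip_force: 0.6
```

Call:
jog_arm:
  rows:
    - [[0,0,0.5],[0,0,0]]
    - [[0,0,1],[0,0,0]]
    - [[0,0,1.5],[0,0,0]]
    - [[0,0,1.5],[0,0,0]]

```text
time: 22.0
tool_pos: [488.0, -142.4, 84.4]
tcp_rot: [180.0, 0.0, -10.7]
ft_force: [-1.8, 0.5, 2.6]
finger_gap: 0.3
grip_force: 1.5
```

Call:
jog_arm:
  rows:
    - [[0,0,0.5],[0,0,0]]
    - [[0,0,1],[0,0,0]]
    - [[0,0,1.5],[0,0,0]]
    - [[0,0,1.5],[0,0,0]]

```text
time: 22.4
tool_pos: [487.9, -142.3, 82.9]
tcp_rot: [180.0, 0.0, -10.7]
ft_force: [-3.0, 0.2, 5.1]
finger_gap: 0.2
grip_force: 2.2
```

Call:
jog_arm:
  rows:
    - [[0,0,0.5],[0,0,0]]
    - [[0,0,1],[0,0,0]]
    - [[0,0,1.5],[0,0,0]]
    - [[0,0,1.5],[0,0,0]]

```text
time: 22.8
tool_pos: [487.8, -142.3, 81.6]
tcp_rot: [180.0, 0.0, -10.7]
ft_force: [-4.6, 1.0, 6.6]
finger_gap: 0.5
grip_force: 3.4
```

Call:
jog_arm:
  rows:
    - [[0,0,0.5],[0,0,0]]
    - [[0,0,1],[0,0,0]]
    - [[0,0,1],[0,0,0]]

```text
time: 23.1
tool_pos: [487.8, -142.3, 81.0]
tcp_rot: [180.0, 0.1, -10.7]
ft_force: [-8.1, 1.8, 13.3]
finger_gap: -0.2
grip_force: 5.9
```

Call:
jog_arm:
  rows:
    - [[0,0,0.5],[0,0,0]]
    - [[0,0,1],[0,0,0]]
    - [[0,0,1],[0,0,0]]

```text
time: 23.4
tool_pos: [488.1, -142.4, 79.8]
tcp_rot: [180.0, -0.0, -10.7]
ft_force: [-3.1, -0.4, 5.8]
finger_gap: -0.0
grip_force: 2.8
```

Call:
jog_arm:
  rows:
    - [[0,0,0.4],[0,0,0]]
    - [[0,0,0.8],[0,0,0]]
    - [[0,0,0.8],[0,0,0]]

```text
time: 23.7
tool_pos: [487.9, -142.4, 78.7]
tcp_rot: [180.0, 0.0, -10.7]
ft_force: [-3.8, 0.7, 4.5]
finger_gap: 0.2
grip_force: 2.6
```

Call:
jog_arm:
  rows:
    - [[0,0,0.3],[0,0,0]]
    - [[0,0,0.6],[0,0,0]]
    - [[0,0,0.6],[0,0,0]]

```text
time: 24.0
tool_pos: [487.8, -142.4, 78.1]
tcp_rot: [180.0, 0.0, -10.7]
ft_force: [-5.0, 1.6, 7.6]
finger_gap: -0.1
grip_force: 3.4
```

Call:
jog_arm:
  rows:
    - [[0,0,0.3],[0,0,0]]
    - [[0,0,0.6],[0,0,0]]
    - [[0,0,0.6],[0,0,0]]

```text
time: 24.3
tool_pos: [487.7, -142.3, 77.6]
tcp_rot: [180.0, 0.1, -10.7]
ft_force: [-5.9, 1.3, 7.3]
finger_gap: -0.2
grip_force: 4.1
```

Call:
jog_arm:
  rows:
    - [[0,0,0.3],[0,0,0]]
    - [[0,0,0.6],[0,0,0]]
    - [[0,0,0.6],[0,0,0]]

```text
time: 24.6
tool_pos: [487.8, -142.3, 77.1]
tcp_rot: [180.0, 0.0, -10.7]
ft_force: [-5.8, 0.6, 9.1]
finger_gap: 0.1
grip_force: 4.3
```

Call:
jog_arm:
  rows:
    - [[0,0,0.3],[0,0,0]]
    - [[0,0,0.5],[0,0,0]]
    - [[0,0,0.5],[0,0,0]]

```text
time: 24.9
tool_pos: [487.7, -142.3, 76.7]
tcp_rot: [180.0, 0.0, -10.7]
ft_force: [-7.5, 2.4, 10.3]
finger_gap: -0.0
grip_force: 5.2
```

Call:
jog_arm:
  rows:
    - [[0,0,0.3],[0,0,0]]
    - [[0,0,0.5],[0,0,0]]
    - [[0,0,0.5],[0,0,0]]
    - [[0,0,0.5],[0,0,0]]

```text
time: 25.3
tool_pos: [487.7, -142.3, 76.3]
tcp_rot: [180.0, 0.1, -10.7]
ft_force: [-7.7, 1.4, 11.0]
finger_gap: -0.0
grip_force: 5.8
```

```bash
python3 arc.py
```

```text
[ 487.66674262 -142.30590389   76.32546412] [-7.66779095  1.41665939 10.95166814] -0.026196330855414986 5.831810947274789
134.295928334009 theta 0.2340765290785955
scene 2143 lid angle -0.008335033251838988 z spot 75.35404948140963 z hinge side 76.35425347163032
side 1651 lid angle -0.008852106526770612 z spot 76.53469302845323 z hinge side 77.5969458116657
wrist 113544 lid angle -0.005015973920790361 z spot 77.27911115001886 z hinge side 77.88102802051371
```

Call:
jog_arm:
  rows:
    - [[0,0,0.3],[0,0,0]]
    - [[0,0,0.4],[0,0,0]]
    - [[0,0,0.4],[0,0,0]]
    - [[0,0,0.4],[0,0,0]]

```text
time: 25.85
tool_pos: [487.6, -142.3, 76.0]
tcp_rot: [180.0, 0.1, -10.7]
ft_force: [-8.7, 1.8, 12.9]
finger_gap: -0.2
grip_force: 6.4
```

12.9 N is inside the 11 to 15 N band, so I'll lift off.

Call:
jog_arm:
  rows:
    - [[0,0,-1],[0,0,0]]
    - [[0,0,-3],[0,0,0]]
    - [[0,0,-10],[0,0,0]]
    - [[0,0,-30],[0,0,0]]
    - [[0,0,-60],[0,0,0]]
    - [[0,0,-90],[0,0,0]]
    - [[0,0,-90],[0,0,0]]
    - [[0,0,-90],[0,0,0]]

```text
time: 26.65
tool_pos: [488.9, -142.6, 166.4]
tcp_rot: [180.0, -0.1, -10.7]
ft_force: [-0.9, 0.0, 0.3]
finger_gap: -0.4
grip_force: 0.0
```

```bash
python3 arc.py; python3 -c "
import cv2,numpy as np
cv2.imwrite('pics/fin.png',np.hstack([cv2.resize(cv2.imread('pics/b.png')[130:310,170:370],(400,360)),cv2.resize(cv2.imread('pics/a.png')[80:330,240:490],(360,360))]))"
```

```text
[ 488.85531514 -142.59467546  166.39560746] [-0.91850064  0.0342561   0.33379755] -0.3648107901071341 0.0
185.87299220448716 theta 0.7058684943771862
scene 2473 lid angle -0.0006267328964652532 z spot 76.38301501202534 z hinge side 76.45822295960117
side 2814 lid angle 0.0009085951796300424 z spot 77.55942155746456 z hinge side 77.45039013590896
wrist 44170 lid angle 0.003164120558388921 z spot 78.29544826116901 z hinge side 77.91575379416234
```

View pics/fin.png

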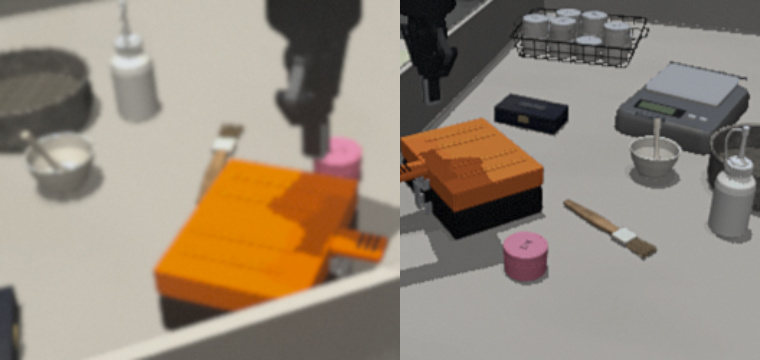

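The lid is shut and flat (angle about 0 in all three views), with the brush and pink tin where they were.

```bash
python3 -c "
from bench import r
print(r.hand_in())"
```

```text
the job is handed in; nothing more can be done
None
```

The loose tin is in the empty pocket, and the lid was lowered by its tab, pressed to about 13 N and is held shut at about 0 rad; the brush and the pink tin were not moved, and the job was handed in at about 27 s.

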